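Slide the lid shut over the change well

ROBOT

A 6-joint arm with a two-finger parallel gripper is mounted at the origin on a cart in front of the work surface, level with it; the furniture and walls round the work are solid. World frame = base frame: x ahead of the robot, y to its left, z up, the work surface at z = 0. Lengths are in m, angles in degrees, forces in N, time in s.
With the tool pointing down it reaches from about 0.25 to 0.8 m from the base axis. Payload 8.5 kg.
Tool frame: the origin (TCP) lies on the mounting face of the last link; the fingertips stand 173 mm ahead of it and the grasp point (between the pads) lies pinch_z ahead of it (pinch_z is the distance from the TCP to the grasp point, in m); z points along the fingers, y is the line along which they close (so a half turn about z gives the same grasp; the last joint's range is limited). The gripper opens to 85 mm and grips with 20 to 120 N. Pads are 22 mm wide; open, the fingers measure 114 mm over their backs; the gripper's body (76 mm by 85 mm) begins 54 mm behind the grasp point. The pads swing forward as they close: fully open they stand 13 mm farther back than shut.
Start: joints at [75.401, 13.648, -0.773, 75.585, 0, 90], TCP at [0.132, 0.508, 0.405] pointing down, gripper open.
Joint ranges: [-152.45, 152.45], [-59.26, 108.67], [-65.41, 83.53], [-104.44, 129.93], [-82.83, 76.93], [-180, 180]. Speed limits (degrees/s): [127.2, 127.2, 159.86, 180, 180, 180].

INTERFACE

Orientations are given as a 3x3 rotation matrix whose columns are the frame's x, y, z axes.
In Python, from bench import sense, read_camera, camera_params, close_job, recognise, pinch_z gives the robot as it stands.
- The arm moves only by the tool step_arm, never from a script. Its argument "steps" is a list of rows, each an object with "claw": the closure, from 0 (fully open) to 1 (shut); "slide": the shift along the tool's x, y, z in mm, a list of three; "spin": the turn about the tool's z in rad. In form: [{"claw": claw, "slide": [tx, ty, tz], "spin": spin}, ...]. A call has 1 to 5 rows; each row is the pose to reach, as a shift and turn from the pose commanded when the call began, along the tool's axes at that moment; what a row does not reach only later rows make up. A row lasts 1/8 s, in which the tool goes at most 62.5 mm and 10.7 degrees, less where a joint would pass 70% of its speed; a pose out of reach is approached as far as the arm can. A call with a gripper value outside its range is refused whole. The fingers move at their own pace and stop on an object; "newtons" is the grip in N (left out, the last holds). Time passes only in rows, so rows that repeat a pose let the fingers close. It gives the time, the measured TCP pose, the force, the opening and the grip force at its end, in the units of the state.
- sense(): the state, without advancing time (a new reading comes with each control period).
- read_camera(name): name is "scene" or "top" or "wrist"; returns the picture (400x640x3 uint8, red, green, blue); there is no depth.
- camera_params(name): a dict with "K" (3x3 intrinsics, pixels), "k1" (the pictures are not rectified: a ray, as slopes to the right and down, at radius r is drawn at 1 + k1 r^2 times it, then the intrinsics apply), "R" (3x3) and "t" (3): a world point X has camera coordinates R X + t. Camera axes: x right, y down, z forward; pixel columns grow to the right and rows downward; lengths in m; the calibration is good to about 2 mm. A picture is of the moment at which its call begins: read the wrist's pose just before it. camera_params takes no time and is no camera call; for the wrist camera it gives the pose at the moment of the call.
- close_job(): hands the job in; it is judged then, once.
Trained networks look in the newest picture that a camera, given by its name, has taken for a name from the list of things; names that differ only in an ending like _2 or _b are one class to them, and where a whole thing is asked for, a point or a joint stands for the part that bears it (a point fixed in the world has none). Each returns a list of dicts, best first, with "p" (0 to 1); they miss things now and then, are a little off and sometimes report something else, mostly with a low value. They report only what shows in the picture. A call takes as long as a camera call. They do not tell look-alikes from the thing itself.
- recognise(name, camera): "location" ([x, y, z] in m, in the coordinates of the camera as it stood for that picture, good to about 4 mm: the middle of the surface that is visible of it).
The state is a dict: "clock": time; "joint_pos": joint angles; "qvel": joint speeds; "tau": joint torques, N m; "tool_pos": TCP position; "tcp_rot": TCP orientation; "force": force on the tool from outside, world axes, zero at the start; "torque": the same for the moment, N m; "opening": finger opening in m; "finger_force": force on a finger pad.
Only numpy, scipy, OpenCV 4.12 (cv2) and the standard library are available. Lean on these libraries where they do the work, as an engineer would, in place of code of your own. Each camera call takes 0.05 s, during which the arm holds its last target. There are 200 camera calls.

TASK

Close the change box for the evening: take the steel lid by its bar handle, lay it flat between the box's rails on the closed half of the deck, then slide it along the deck, never lifting it over the coin well, until you feel it drop into its shallow pocket, and let go of it there lying flat. Slide gently and stop as soon as it has dropped: do not press hard or shove the box along the table, and leave the things around it alone.

Things in the scene. Friction and masses are not known exactly. Their poses are not given: they have to be found in the camera images.
- change_box: low wooden box standing loose on the table, 290 x 136 x 36 mm, 1.9 kg. Origin: centre of its underside; x lengthwise, the way the lid must slide, y across, z up. Rails along the long sides (inner faces y = +-53 mm, tops z = 36 mm) stand 6 mm above a light wooden deck (top z = 30 mm). Negative-x half of the deck closed, the other half holds the coin well. Pushed with over 15 N it may shift
- closed_half (a point): point on the deck's top at the middle of the closed half, where the lid can be laid flat: x = -58 mm, y = 0, z = 30 mm in the box. Axes as the box's
- well_about (a point): where the pocket's centre would be if the deck lay in its middle place: x = 50 mm, y = 0, z = 30 mm in the box. The deck lies loosely lengthwise: the true centre is anywhere up to 16 mm before or beyond in the box's x, unreported, to be found by feel. The pocket is cut 6 mm deep round the well, 85 mm long in x, 106 mm wide (rail to rail); a lid wholly over it drops in and then meets its end wall
- lid: loose flat steel lid, 80 mm in its x, 100 mm in its y, 6 mm thick, 0.3 to 0.5 kg, upright dark wooden bar on top. Origin: centre of its underside, z up. Its x goes along the box's x (either way round): the 100 mm side lies across between the rails with 3 mm to spare each side, and 2.5 mm at each end of the pocket. Starts flat on the table. Over 60 N between lid and box is too hard
- lid_handle (a point): centre of the lid's wooden bar, 26 mm above the lid's underside and in the middle of the lid; the bar is 16 mm thick in the lid's x, 54 mm long in its y, and stands from 6 to 44 mm above the lid's underside. Axes as the lid's
- tin_2: bystander: low tin, 75 mm across, 58 mm high, origin at the centre of its underside
- jar: bystander: glass jar, 74 mm across, 84 mm high, origin at the centre of its underside
- price_stand: bystander: price card in a wooden block, 26 x 90 x 77 mm, origin at the centre of its underside
There are look-alikes about, which are no part of the job. There is more than one size of the lid; the one meant has the size given above.

How it is judged (in metres and radians):
On the way, in this order (a step that is already met when the one before it is completed fails the run):
1. the lid lies flat on the closed half of the deck, between the rails (z of lid_handle in the frame of change_box between 0.054 and 0.0585 m and angle between lid's own z axis and vertical below 0.05 rad and x of lid_handle in the frame of change_box between -0.085 and -0.035 m and y of lid_handle in the frame of change_box between -0.008 and 0.008 m), for 0.2 s.
2. the lid has dropped into the pocket (z of lid_handle in the frame of change_box between 0.045 and 0.0525 m and angle between lid's own z axis and vertical below 0.05 rad and x of lid_handle in the frame of change_box between 0.027 and 0.073 m and y of lid_handle in the frame of change_box between -0.008 and 0.008 m), for 0.2 s.
At the end, for the whole second after the job is handed in: The lid lies at rest in its pocket over the coin well: its handle centre 45 to 52.5 mm above the box's underside (50 mm when seated, 56 mm on the deck), tilted less than 0.05 rad, centred within 8 mm across the box and 27 to 73 mm from the box's middle lengthwise (all of step 2 and linear speed of lid below 0.01 m/s); the robot touches nothing.
It fails at once if lid and box press on each other with more than 60 N (contact force between lid and change_box above 60 N).
It fails at once if the box is shoved more than 6 mm from its place (distance of change_box from where it was at the start of the episode above 0.006 m).
It fails at once if the lid is lifted off the deck (more than 8 mm, up to 60 mm) past the closed half, so lowered or carried low over the well (z of lid_handle in the frame of change_box between 0.064 and 0.116 m and x of lid_handle in the frame of change_box between -0.02 and 0.12 m and y of lid_handle in the frame of change_box between -0.06 and 0.06 m).
It fails at once if a bystander (tin, jar or price stand) is moved more than 20 mm (distance of any of tin_2, jar, price_stand from where it was at the start of the episode above 0.02 m).
It also fails if it takes over 51 s, if anything falls off the work surface, if the arm or the gripper's body presses on something with over 40 N, if the wrist force passes 120 N, or if a joint passes its speed limit or range.

## Working session

There is one attempt and no reset: what is moved stays moved. The work goes in short steps, Python scripts to look and compute and a tool call to move; the robot and the scene stay as the last step left them, time stands still between calls to the robot, and variables do not carry over. Pictures are saved under pics/ and viewed, at most 10 in all, crops included, and the job is handed in when it is done.

Besides the shell and the picture viewer there is one more tool, called after "Request:" as name(argument=value, ...), one argument or row to a line, values as JSON. step_arm: Moves the arm, as the interface text tells. Its arguments: {"type":"object","properties":{"steps":{"type":"array","items":{"type":"object","properties":{"claw":{"type":"number"},"slide":{"type":"array","items":{"type":"number"}},"spin":{"type":"number"}}}},"newtons":{"type":"number"}},"required":["steps"]}

```bash
mkdir -p pics
cat > h.py <<'E'
import numpy as np,cv2
from bench import *
def cam(n):
    c=camera_params(n);return np.array(c["K"]),c["k1"],np.array(c["R"]),np.array(c["t"])
def w2p(c,X):
    K,k,R,t=c;q=R@np.array(X,float)+t;s=q[:2]/q[2];s=s*(1+k*(s@s));return (K@[*s,1])[:2]
def p2w(c,uv,z):
    K,k,R,t=c;d=np.linalg.inv(K)@[*uv,1];d=d[:2];s=d.copy()
    for _ in range(30): s=d/(1+k*(s@s))
    r=R.T@[*s,1];o=-R.T@t;return o+r*(z-o[2])/r[2]
E
python3 - <<'E'
from h import *
s=sense();print({k:np.round(v,3).tolist() for k,v in s.items()},pinch_z)
for n in("top","scene"):
    im=read_camera(n);cv2.imwrite(f"pics/{n}0.png",im[:,:,::-1]);c=cam(n);print(n,"camera at",np.round(-c[2].T@c[3],3))
    for o in("lid","change_box","tin_2","jar","price_stand"):
        for r in recognise(o,n): 
            X=c[2].T@(np.array(r["location"])-c[3]);print(n,o,round(r["p"],2),X.round(3),w2p(c,X).round())
E
```

```text
{'clock': 0.0, 'joint_pos': [75.401, 13.683, -0.819, 75.582, -0.0, 90.0], 'qvel': [-0.061, -0.052, -0.015, 0.045, 0.057, -0.127], 'tau': [0.001, -53.878, 34.644, 0.018, -0.0, 0.0], 'tool_pos': [0.132, 0.508, 0.404], 'tcp_rot': [[-0.968, 0.252, -0.0], [0.252, 0.968, -0.001], [-0.0, -0.001, -1.0]], 'force': [-0.029, -0.071, -0.489], 'torque': [0.036, -0.004, 0.007], 'finger_force': 0.0, 'opening': 0.085} 0.1547
top camera at [0.421 0.178 1.679]
top lid 0.98 [0.463 0.119 0.007] [331. 248.]
top lid 0.75 [ 0.803 -0.189  0.005] [424. 150.]
top change_box 0.73 [0.474 0.333 0.034] [266. 243.]
top change_box 0.67 [0.463 0.122 0.005] [330. 248.]
top jar 0.83 [0.599 0.506 0.078] [212. 202.]
top price_stand 0.5 [ 0.66  -0.056  0.035] [386. 189.]
scene camera at [ 0.205 -0.949  1.085]
scene lid 0.62 [ 0.804 -0.198  0.009] [414. 278.]
scene lid 0.55 [0.483 0.112 0.012] [284. 235.]
scene change_box 0.73 [0.511 0.364 0.026] [271. 185.]
scene tin_2 0.58 [0.462 0.543 0.058] [246. 155.]
scene tin_2 0.32 [0.513 0.367 0.027] [271. 185.]
scene jar 0.81 [0.591 0.487 0.069] [281. 154.]
scene jar 0.37 [0.483 0.113 0.011] [283. 235.]
scene price_stand 0.92 [ 0.661 -0.064  0.038] [355. 253.]
```

View pics/top0.png

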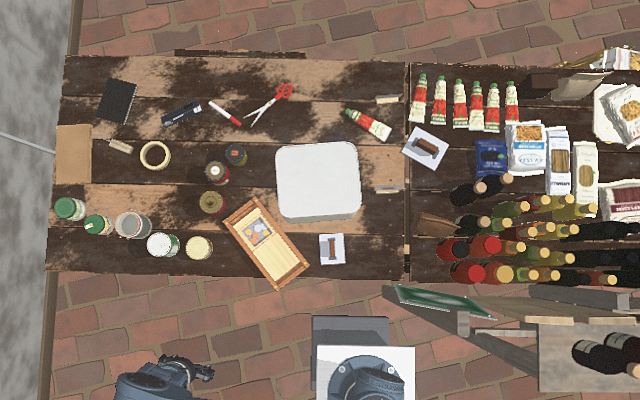

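View pics/scene0.png

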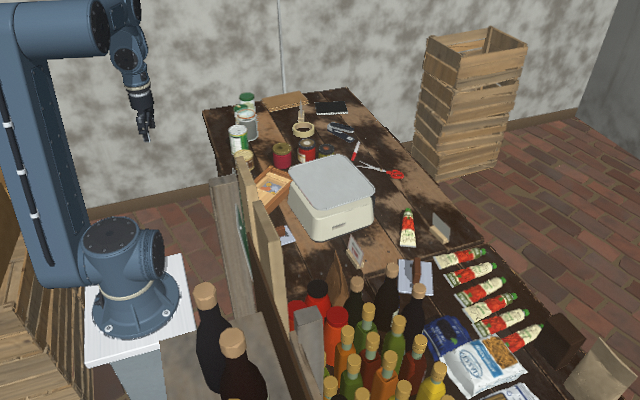

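The top view shows the box at (266,243), one lid at (331,248) and a second at (424,147). The white scales stand at (318,180). I'll enlarge the crops and measure corners.

Run:
```python
from h import *
im=cv2.imread("pics/top0.png")
a=cv2.resize(im[190:298,215:355],None,fx=5.5,fy=5.5,interpolation=cv2.INTER_CUBIC);cv2.imwrite("pics/a.png",a)
c=cam("top")
g=cv2.cvtColor(im,cv2.COLOR_BGR2HSV)
for x0,y0,x1,y1 in((310,225,355,275),(395,120,455,175)):
    m=((g[y0:y1,x0:x1,1]<60)&(g[y0:y1,x0:x1,2]>150)).astype(np.uint8)
    cs,_=cv2.findContours(m,0,2);k=max(cs,key=cv2.contourArea)
    b=cv2.boxPoints(cv2.minAreaRect(k))+[x0,y0]
    W=np.array([p2w(c,p,.006) for p in b]);print(b.round(1).tolist(),W.round(4).tolist(),W.mean(0),[np.linalg.norm(W[i]-W[i-1]).round(4) for i in range(4)])
```

```text
[[318.4, 234.0], [343.1, 232.4], [345.1, 262.6], [320.4, 264.2]] [[0.5091, 0.1627, 0.006], [0.5164, 0.0811, 0.006], [0.4172, 0.0728, 0.006], [0.41, 0.1539, 0.006]] [0.46316566 0.11762083 0.006     ] [np.float64(0.0994), np.float64(0.082), np.float64(0.0995), np.float64(0.0814)]
[[400.7, 151.6], [415.2, 125.4], [449.0, 144.2], [434.5, 170.4]] [[0.7943, -0.1097, 0.006], [0.8867, -0.1595, 0.006], [0.8241, -0.2747, 0.006], [0.7325, -0.2242, 0.006]] [ 0.80938456 -0.19202494  0.006     ] [np.float64(0.1301), np.float64(0.1049), np.float64(0.1311), np.float64(0.1046)]
```

View pics/a.png

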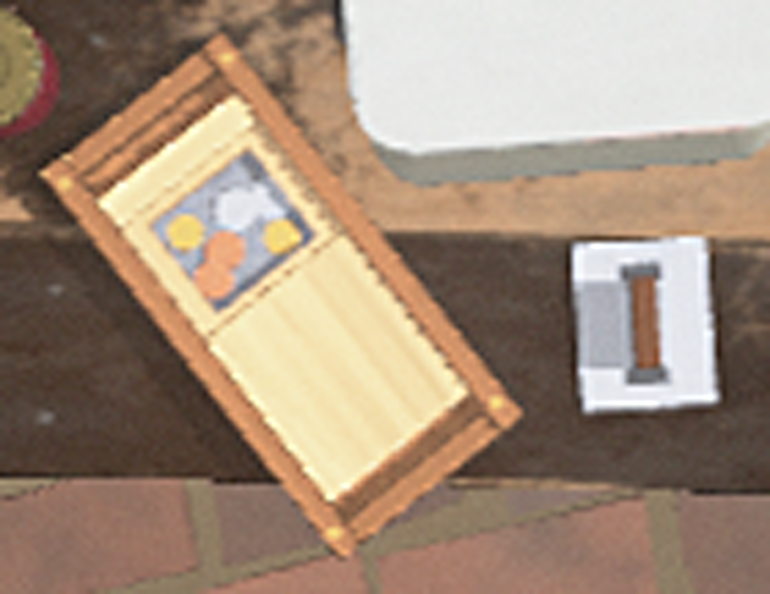

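The first lid measures 81 x 99 mm, so it is the right one; the other is 105 x 130 mm. Next I'll get the box pose from its corners in the crop: (222,36), (42,174), (346,556) and (522,410).

```bash
cat >> h.py <<'E'
def rel(X):
    """shift in tool axes (mm) taking the grasp point above/at world X"""
    s=sense();R=np.array(s["tcp_rot"]);p=np.array(s["tool_pos"])
    return (R.T@(np.array(X)+[0,0,pinch_z]-p)*1000).round(1)
def yang():
    R=np.array(sense()["tcp_rot"]);return np.degrees(np.arctan2(R[1,1],R[0,1]))
E
python3 - <<'E'
from h import *
c=cam("top")
P=np.array([[222,36],[42,174],[346,556],[522,410]])/5.5+[214.6,189.6]
W=np.array([p2w(c,p,.036) for p in P]);print(W.round(4))
ex=(W[0]+W[1]-W[2]-W[3])/2;print("len",np.linalg.norm(ex),"wid",np.linalg.norm(W[0]-W[1]),np.linalg.norm(W[3]-W[2]))
print("ang",np.degrees(np.arctan2(ex[1],ex[0])), np.degrees(np.arctan2(*(W[0]-W[1])[:2]))*-1)
C=W.mean(0);print("centre",C);a=ex/np.linalg.norm(ex)
f=lambda q,z=.03:((p2w(c,np.array(q)/5.5+[214.6,189.6],z)-C)@a).round(4)
print("deck line",f((210,335)),f((345,235)),"far line",f((130,225)),f((250,130)))
T=C-.058*a;print("closed",T,"rel",rel([*T[:2],.25]),yang())
E
```

```text
[[0.6268 0.3739 0.036 ]
 [0.5418 0.4777 0.036 ]
 [0.3227 0.2902 0.036 ]
 [0.4097 0.1895 0.036 ]]
len 0.28658017841808786 wid 0.13411707198590675 0.13299840809354416
ang 40.454328999672974 -140.6613437517062
centre [0.47523448 0.33282951 0.036     ]
deck line 0.0076 0.0035 far line 0.0887 0.0881
closed [0.43110092 0.29519669 0.036     ] rel [-342.8 -130.6   -0. ] 75.40073650361022
```

Request:
step_arm(
  steps=[
    {"claw": 0, "slide": [-58, -22, 0], "spin": -0.07},
    {"claw": 0, "slide": [-116, -44, 0], "spin": -0.14},
    {"claw": 0, "slide": [-174, -66, 0], "spin": -0.21},
    {"claw": 0, "slide": [-232, -88, 0], "spin": -0.28},
    {"claw": 0, "slide": [-290, -110, -20], "spin": -0.34},
  ],
)

```text
clock: 1.23
tool_pos: [0.3844, 0.3283, 0.4233]
tcp_rot: [[-0.996, -0.087, -0.001], [-0.087, 0.996, -0.001], [0.002, -0.001, -1.0]]
force: [0.2, 1.3, 0.4]
opening: 0.0851
finger_force: 0.0
```

Request:
step_arm(
  steps=[
    {"claw": 0, "slide": [-20, 0, 0], "spin": 0},
    {"claw": 0, "slide": [-20, 0, 0], "spin": 0},
    {"claw": 0, "slide": [-20, 0, 0], "spin": 0},
  ],
)

```text
clock: 1.6
tool_pos: [0.4022, 0.3322, 0.4233]
tcp_rot: [[-0.996, -0.086, -0.001], [-0.086, 0.996, -0.001], [0.001, -0.001, -1.0]]
force: [-0.1, 0.9, -0.4]
opening: 0.0851
finger_force: 0.0
```

Run:
```python
from h import *
c=cam("wrist");im=read_camera("wrist");cv2.imwrite("pics/w1.png",im[:,:,::-1]);np.savez("w1.npz",K=c[0],k=c[1],R=c[2],t=c[3])
print(-c[2].T@c[3],c[2],yang(),sense()["tool_pos"])
for n,X in(("lid",[.463,.1176,.006]),("closed",[.431,.295,.03]),("box",[.475,.333,.036])):print(n,w2p(c,X),"rel",rel([*X[:2],.2]))
```

```text
[0.32747047 0.32617693 0.39428091] [[-8.45287881e-02  9.96421029e-01 -1.32441590e-04]
 [ 9.51677945e-01  8.07725063e-02  2.96285151e-01]
 [ 2.95235453e-01  2.49185830e-02 -9.55099519e-01]] 94.95613688206117 [0.40200685 0.33231385 0.42339404]
lid [148.59222566 206.75152007] rel [ -42.3 -219.1   68.8]
closed [284.93488725 199.11649663] rel [-25.7 -39.6  68.7]
box [313.33216496 237.22467421] rel [-72.9  -5.6  68.6]
```

View pics/w1.png

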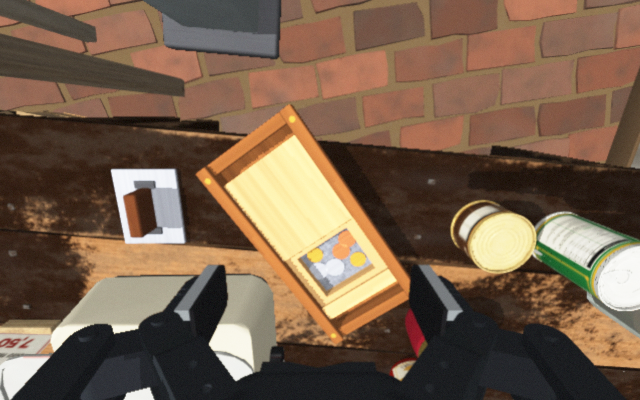

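The wrist view shows the whole box, with corners at (291,104), (196,176), (336,345) and (413,290). The lid's corners are at (110,169), (178,169), (187,243) and (125,244).

Run:
```python
from h import *
d=np.load("w1.npz");c=(d["K"],d["k"],d["R"],d["t"])
q=lambda L,z:np.array([p2w(c,p,z) for p in L])
W=q([(291,104),(196,176),(336,345),(413,290)],.036);print(W.round(4))
ex=(W[2]+W[3]-W[0]-W[1])/2;C=W.mean(0)
an=lambda v:np.degrees(np.arctan2(v[1],v[0])).round(2)
print("C",C,"len",np.linalg.norm(ex),an(ex),an(W[3]-W[0]),an(W[2]-W[1]),"wid",np.linalg.norm(W[0]-W[1]),np.linalg.norm(W[2]-W[3]))
a=ex/np.linalg.norm(ex)
print("line",[((p2w(c,p,.03)-C)@a).round(4) for p in((287,263),(350,220),(325,320),(393,275))])
L=q([(110,169),(178,169),(187,243),(125,244)],.006);print(L.round(4),L.mean(0),an(L[0]-L[3]),an(L[1]-L[2]))
im=cv2.imread("pics/w1.png");g=cv2.cvtColor(im,cv2.COLOR_BGR2HSV)
x0,y0,x1,y1=100,155,198,255
m=((g[y0:y1,x0:x1,1]<60)&(g[y0:y1,x0:x1,2]>100)).astype(np.uint8);ks,_=cv2.findContours(m,0,2);k=max(ks,key=cv2.contourArea);p=cv2.approxPolyDP(cv2.convexHull(k),5,True)[:,0]+[x0,y0];print(p.tolist())
B=q(p,.006);print(B.mean(0),B.round(4))
```

```text
[[0.3218 0.2964 0.036 ]
 [0.4102 0.1912 0.036 ]
 [0.6325 0.3772 0.036 ]
 [0.5378 0.4683 0.036 ]]
C [0.47559264 0.3332598  0.036     ] len 0.28287980470384266 39.23 38.52 39.91 wid 0.13735892753197906 0.1314176088692949
line [np.float64(0.0116), np.float64(0.0081), np.float64(0.1108), np.float64(0.1036)]
[[0.4174 0.0734 0.006 ]
 [0.4102 0.1578 0.006 ]
 [0.51   0.1651 0.006 ]
 [0.5185 0.0821 0.006 ]] [0.46401166 0.11962663 0.006     ] -175.06 -175.82
[[175, 169], [185, 242], [126, 243], [111, 169]]
[0.46335855 0.11871981 0.006     ] [[0.4105 0.1541 0.006 ]
 [0.5088 0.1625 0.006 ]
 [0.5169 0.0836 0.006 ]
 [0.4173 0.0746 0.006 ]]
```

Request:
step_arm(
  steps=[
    {"claw": 0, "slide": [-11, -55, 0], "spin": 0},
    {"claw": 0, "slide": [-22, -110, 0], "spin": 0},
    {"claw": 0, "slide": [-33, -164, 0], "spin": 0},
    {"claw": 0, "slide": [-43, -219, 0], "spin": 0},
    {"claw": 0, "slide": [-43, -219, 55], "spin": 0},
  ],
)

```text
clock: 2.28
tool_pos: [0.4658, 0.1154, 0.3712]
tcp_rot: [[-0.997, -0.082, 0.007], [-0.082, 0.997, 0.001], [-0.007, 0.001, -1.0]]
force: [0.5, 1.0, -1.9]
opening: 0.0854
finger_force: 0.0
```

Request:
step_arm(
  steps=[
    {"claw": 0, "slide": [0, 0, 40], "spin": 0},
    {"claw": 0, "slide": [0, 0, 40], "spin": 0},
    {"claw": 0, "slide": [0, 0, 40], "spin": 0},
  ],
)

```text
clock: 2.65
tool_pos: [0.4647, 0.118, 0.3303]
tcp_rot: [[-0.996, -0.087, 0.001], [-0.087, 0.996, 0.0], [-0.001, 0.0, -1.0]]
force: [0.2, 0.5, 0.1]
opening: 0.085
finger_force: 0.0
```

Run:
```python
from h import *
c=cam("wrist");im=read_camera("wrist");cv2.imwrite("pics/w2.png",im[:,:,::-1])
print(yang(),sense()["tool_pos"],rel([.4635,.1182,.034]),w2p(c,[.4635,.1182,.044]),w2p(c,[.4635,.1182,.006]))
```

```text
94.95703445073262 [0.46489577 0.11794025 0.33064707] [  1.7   0.3 141.9] [317.735844   201.51885651] [317.73036682 190.70795654]
```

View pics/w2.png

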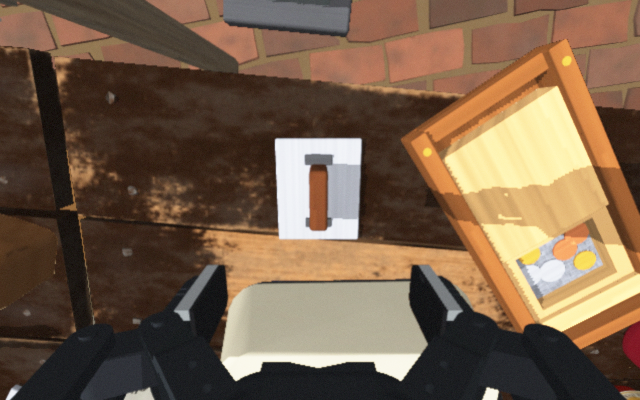

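The bar sits at (318,197), within 5 px of the prediction, and is aligned with the tool. I'll descend and grip.

Request:
step_arm(
  steps=[
    {"claw": 0, "slide": [2, 0, 50], "spin": 0},
    {"claw": 0, "slide": [2, 0, 95], "spin": 0},
    {"claw": 0, "slide": [2, 0, 130], "spin": 0},
    {"claw": 0, "slide": [2, 0, 141], "spin": 0},
    {"claw": 0, "slide": [2, 0, 141], "spin": 0},
  ],
)

```text
clock: 3.32
tool_pos: [0.4631, 0.1173, 0.1887]
tcp_rot: [[-0.996, -0.085, 0.001], [-0.085, 0.996, 0.0], [-0.001, 0.0, -1.0]]
force: [0.0, 0.5, 1.1]
opening: 0.0855
finger_force: 0.0
```

Request:
step_arm(
  newtons=60,
  steps=[
    {"claw": 1, "slide": [0, 0, 0], "spin": 0},
    {"claw": 1, "slide": [0, 0, 0], "spin": 0},
    {"claw": 1, "slide": [0, 0, 0], "spin": 0},
    {"claw": 1, "slide": [0, 0, 0], "spin": 0},
    {"claw": 1, "slide": [0, 0, 0], "spin": 0},
  ],
)

```text
clock: 3.95
tool_pos: [0.4628, 0.117, 0.1884]
tcp_rot: [[-0.996, -0.085, 0.001], [-0.085, 0.996, 0.0], [-0.001, 0.0, -1.0]]
force: [-1.3, 0.0, 5.4]
opening: 0.0152
finger_force: 59.4
```

Request:
step_arm(
  steps=[
    {"claw": 1, "slide": [0, 0, 0], "spin": 0},
    {"claw": 1, "slide": [0, 0, 0], "spin": 0},
    {"claw": 1, "slide": [0, 0, 0], "spin": 0},
    {"claw": 1, "slide": [0, 0, 0], "spin": 0},
  ],
)

```text
clock: 4.45
tool_pos: [0.4628, 0.117, 0.1884]
tcp_rot: [[-0.996, -0.085, 0.001], [-0.085, 0.996, 0.0], [-0.001, 0.0, -1.0]]
force: [-0.3, -0.5, 6.2]
opening: 0.0152
finger_force: 59.4
```

Request:
step_arm(
  steps=[
    {"claw": 1, "slide": [0, 0, -15], "spin": 0},
    {"claw": 1, "slide": [0, 0, -50], "spin": 0},
    {"claw": 1, "slide": [0, 0, -90], "spin": 0},
    {"claw": 1, "slide": [0, 0, -120], "spin": 0},
    {"claw": 1, "slide": [0, 0, -120], "spin": 0},
  ],
)

```text
clock: 5.08
tool_pos: [0.4631, 0.117, 0.3093]
tcp_rot: [[-0.996, -0.085, 0.003], [-0.085, 0.996, 0.001], [-0.003, 0.0, -1.0]]
force: [0.2, -0.1, -4.9]
opening: 0.0153
finger_force: 59.1
```

Run:
```python
from h import *
s=sense();print(s["force"],s["torque"],s["tool_pos"],yang(),s["opening"])
b=np.array([np.cos(np.radians(40)),np.sin(np.radians(40)),0])
X=np.array([.4754,.333,0])-.062*b;X[2]=.155;print(X,rel(X),"spin",np.radians(yang()-40))
```

```text
[ 0.15646989 -0.0978217  -4.89075486] [-0.06054641 -0.02268419  0.02097641] [0.46306022 0.11702782 0.30932709] 94.87878992705699 0.015251010753103157
[0.42790524 0.29314717 0.155     ] [ 20.  178.5  -0.4] spin 0.9578155737374432
```

Request:
step_arm(
  steps=[
    {"claw": 1, "slide": [4, 36, 0], "spin": 0.15},
    {"claw": 1, "slide": [8, 72, 0], "spin": 0.31},
    {"claw": 1, "slide": [12, 108, 0], "spin": 0.47},
    {"claw": 1, "slide": [16, 144, 0], "spin": 0.63},
    {"claw": 1, "slide": [20, 178, 0], "spin": 0.79},
  ],
)

```text
clock: 5.7
tool_pos: [0.4267, 0.2935, 0.3058]
tcp_rot: [[-0.758, 0.652, -0.002], [0.652, 0.758, -0.002], [0.001, -0.003, -1.0]]
force: [1.4, 0.8, -4.6]
opening: 0.0152
finger_force: 59.4
```

Request:
step_arm(
  steps=[
    {"claw": 1, "slide": [0, 0, 0], "spin": 0.17},
    {"claw": 1, "slide": [0, 0, 0], "spin": 0.17},
    {"claw": 1, "slide": [0, 0, 0], "spin": 0.17},
    {"claw": 1, "slide": [0, 0, 0], "spin": 0.17},
  ],
)

```text
clock: 6.2
tool_pos: [0.4276, 0.2921, 0.3075]
tcp_rot: [[-0.642, 0.767, -0.0], [0.767, 0.642, -0.0], [-0.0, -0.001, -1.0]]
force: [0.4, 0.6, -3.8]
opening: 0.0151
finger_force: 59.6
```

Run:
```python
from h import *
s=sense();print(s["tool_pos"],yang())
c=cam("wrist");im=read_camera("wrist");cv2.imwrite("pics/w3.png",im[:,:,::-1]);np.savez("w3.npz",K=c[0],k=c[1],R=c[2],t=c[3])
b=np.array([np.cos(np.radians(40)),np.sin(np.radians(40)),0]);n=np.array([-b[1],b[0],0])
C=np.array([.4754,.333,.036])
for u,v in((-.145,.068),(-.145,-.068),(-.145,.053),(-.145,-.053),(.02,.053),(.02,-.053)):print(u,v,w2p(c,C+u*b+v*n).round(1))
print(rel(C-.062*b))
```

```text
[0.42756365 0.29211563 0.30750741] 39.95600195814549
-0.145 0.068 [206.5 121.8]
-0.145 -0.068 [223.2 283.1]
-0.145 0.053 [208.6 142.3]
-0.145 -0.053 [221.6 267.7]
0.02 0.053 [425.7 141.8]
0.02 -0.053 [413.4 267.3]
[  0.6   0.9 117. ]
```

View pics/w3.png

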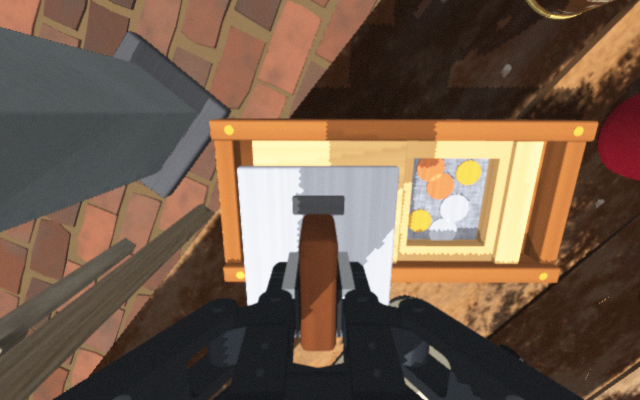

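Box and lid agree with the model: rails run level at rows 121 and 283, and the lid is square to them at (238..398,167). The pocket edge shows near column 402. I'll lower onto the closed half.

Request:
step_arm(
  steps=[
    {"claw": 1, "slide": [1, 2, 30], "spin": 0},
    {"claw": 1, "slide": [1, 2, 60], "spin": 0},
    {"claw": 1, "slide": [1, 2, 78], "spin": 0},
    {"claw": 1, "slide": [1, 2, 84], "spin": 0},
    {"claw": 1, "slide": [1, 2, 84], "spin": 0},
  ],
)

```text
clock: 6.88
tool_pos: [0.4285, 0.2945, 0.224]
tcp_rot: [[-0.641, 0.767, -0.0], [0.767, 0.641, -0.0], [-0.0, -0.0, -1.0]]
force: [1.3, 0.8, -3.4]
opening: 0.0151
finger_force: 59.5
```

Request:
step_arm(
  steps=[
    {"claw": 1, "slide": [0, 0, 1], "spin": 0},
    {"claw": 1, "slide": [0, 0, 2], "spin": 0},
    {"claw": 1, "slide": [0, 0, 2], "spin": 0},
  ],
)

```text
clock: 7.25
tool_pos: [0.4284, 0.2947, 0.2222]
tcp_rot: [[-0.641, 0.767, 0.0], [0.767, 0.641, 0.0], [-0.0, 0.0, -1.0]]
force: [-0.6, -0.1, -4.5]
opening: 0.0151
finger_force: 59.5
```

Run:
```python
from h import *
s=sense();print(s["tool_pos"],yang())
im=read_camera("wrist");cv2.imwrite("pics/w4.png",im[:,:,::-1])
d=np.load("w3.npz");c=(d["K"],d["k"],d["R"],d["t"])
b=np.array([np.cos(np.radians(40)),np.sin(np.radians(40)),0]);C=np.array([.4754,.333,.036])
for p in((402,200),(402,262),(545,145),(530,262)):print("edge",(p2w(c,p,.03)-C)@b)
print("outer left",(p2w(c,(210,121),.036)-C)@b,"right",(p2w(c,(596,122),.036)-C)@b)
```

```text
[0.42844514 0.29465814 0.22217176] 39.88045587568685
edge 0.007220771771247957
edge 0.011599604839487486
edge 0.11532411489615356
edge 0.1237177156312742
outer left -0.14232576619328802 right 0.14535194674750657
```

View pics/w4.png

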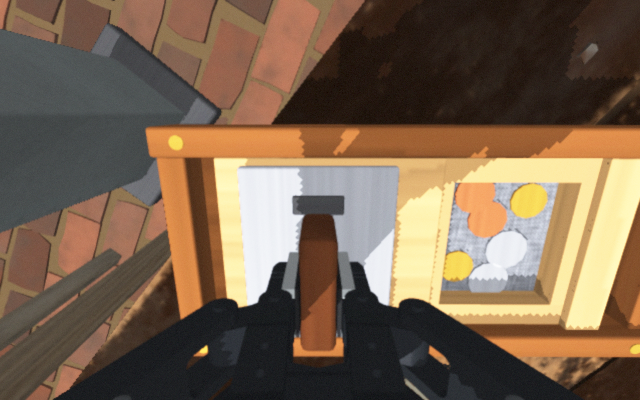

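The lid sits between the rails, with its far edge at row 167 and the rail's inner edge at about row 157. I'll check the lateral gap by numbers.

Run:
```python
from h import *
c=cam("wrist");s=sense();p=np.array(s["tool_pos"])
b=np.array([np.cos(np.radians(40)),np.sin(np.radians(40)),0]);n=np.array([-b[1],b[0],0]);C=np.array([.4754,.333,.036])
print("tool in box",(p-C)@b,(p-C)@n)
v=lambda q,z:((p2w(c,q,z)-p)@n*1000).round(1)
print("lid edge",v((318,167),.0398),v((245,167),.0398),"rail inner",[v((x,157.5),.036) for x in(250,318,400,560)],"rail outer",[v((x,y),.036) for x,y in((160,127),(318,126),(600,126))])
im=cv2.imread("pics/w4.png")
for x in(270,370,410):print(x,im[118:175,x].sum(1).tolist())
```

```text
tool in box -0.06062979620192204 0.0008269163771261317
lid edge 49.6 49.7 rail inner [np.float64(53.9), np.float64(53.7), np.float64(53.6), np.float64(53.3)] rail outer [np.float64(68.7), np.float64(69.0), np.float64(68.4)]
270 [398, 396, 403, 385, 383, 368, 308, 209, 228, 272, 323, 381, 418, 447, 451, 454, 455, 460, 457, 459, 464, 457, 456, 455, 447, 451, 451, 438, 451, 438, 440, 438, 431, 438, 427, 433, 438, 415, 406, 410, 480, 526, 533, 542, 547, 537, 531, 488, 453, 520, 621, 690, 714, 718, 716, 718, 717]
370 [52, 57, 58, 70, 53, 67, 132, 191, 203, 240, 282, 293, 307, 315, 304, 313, 309, 307, 309, 305, 319, 321, 311, 315, 313, 326, 302, 308, 308, 294, 294, 285, 289, 275, 269, 270, 254, 252, 236, 283, 426, 531, 538, 534, 547, 549, 539, 490, 432, 478, 527, 540, 539, 550, 538, 543, 546]
410 [76, 66, 83, 75, 61, 76, 128, 195, 204, 245, 275, 306, 295, 307, 305, 308, 309, 309, 310, 314, 317, 305, 310, 316, 307, 316, 310, 318, 316, 307, 306, 296, 299, 294, 294, 284, 282, 273, 246, 249, 417, 530, 544, 545, 540, 543, 543, 539, 542, 531, 529, 507, 494, 490, 489, 504, 506]
```

Request:
step_arm(
  steps=[
    {"claw": 1, "slide": [0.7, 0, 1.5], "spin": 0},
    {"claw": 1, "slide": [0.7, 0, 3], "spin": 0},
    {"claw": 1, "slide": [0.7, 0, 3.5], "spin": 0},
    {"claw": 1, "slide": [0.7, 0, 4], "spin": 0},
    {"claw": 1, "slide": [0.7, 0, 4], "spin": 0},
  ],
)

```text
clock: 7.92
tool_pos: [0.4278, 0.2951, 0.2184]
tcp_rot: [[-0.641, 0.767, 0.0], [0.767, 0.641, 0.0], [0.0, 0.0, -1.0]]
force: [-2.2, -1.5, 5.5]
opening: 0.0151
finger_force: 61.0
```

Request:
step_arm(
  steps=[
    {"claw": 1, "slide": [0, 0, 0], "spin": 0},
    {"claw": 1, "slide": [0, 2, 0], "spin": 0},
    {"claw": 1, "slide": [0, 5, 0], "spin": 0},
    {"claw": 1, "slide": [0, 8, 0], "spin": 0},
    {"claw": 1, "slide": [0, 11, 0], "spin": 0},
  ],
)

```text
clock: 8.55
tool_pos: [0.4358, 0.3017, 0.2184]
tcp_rot: [[-0.641, 0.767, -0.001], [0.767, 0.641, -0.001], [-0.0, -0.001, -1.0]]
force: [-6.2, -4.5, 10.1]
opening: 0.0156
finger_force: 61.5
```

Request:
step_arm(
  steps=[
    {"claw": 1, "slide": [0, 3, -0.3], "spin": 0},
    {"claw": 1, "slide": [0, 6, -0.3], "spin": 0},
    {"claw": 1, "slide": [0, 9, -0.3], "spin": 0},
    {"claw": 1, "slide": [0, 12, -0.3], "spin": 0},
    {"claw": 1, "slide": [0, 15, -0.3], "spin": 0},
  ],
)

```text
clock: 9.18
tool_pos: [0.4477, 0.3117, 0.2184]
tcp_rot: [[-0.641, 0.767, -0.001], [0.767, 0.641, -0.001], [-0.0, -0.001, -1.0]]
force: [-4.8, -4.9, 5.6]
opening: 0.0147
finger_force: 61.2
```

Request:
step_arm(
  steps=[
    {"claw": 1, "slide": [0, 4, 0], "spin": 0},
    {"claw": 1, "slide": [0, 8, 0], "spin": 0},
    {"claw": 1, "slide": [0, 12, 0], "spin": 0},
    {"claw": 1, "slide": [0, 16, 0], "spin": 0},
    {"claw": 1, "slide": [0, 20, 0], "spin": 0},
  ],
)

```text
clock: 9.8
tool_pos: [0.463, 0.3245, 0.2185]
tcp_rot: [[-0.641, 0.767, -0.001], [0.767, 0.641, -0.001], [-0.0, -0.001, -1.0]]
force: [-5.9, -4.1, 7.1]
opening: 0.0153
finger_force: 61.3
```

Request:
step_arm(
  steps=[
    {"claw": 1, "slide": [0, 4, 0], "spin": 0},
    {"claw": 1, "slide": [0, 8, 0], "spin": 0},
    {"claw": 1, "slide": [0, 12, 0], "spin": 0},
    {"claw": 1, "slide": [0, 16, 0], "spin": 0},
    {"claw": 1, "slide": [0, 20, 0], "spin": 0},
  ],
)

```text
clock: 10.42
tool_pos: [0.4783, 0.3372, 0.2184]
tcp_rot: [[-0.641, 0.767, -0.001], [0.767, 0.641, -0.001], [-0.0, -0.001, -1.0]]
force: [-5.1, -3.9, 7.3]
opening: 0.0151
finger_force: 61.3
```

Request:
step_arm(
  steps=[
    {"claw": 1, "slide": [0, 4, 0], "spin": 0},
    {"claw": 1, "slide": [0, 8, 0], "spin": 0},
    {"claw": 1, "slide": [0, 12, 0], "spin": 0},
    {"claw": 1, "slide": [0, 16, 0], "spin": 0},
    {"claw": 1, "slide": [0, 19, 0], "spin": 0},
  ],
)

```text
clock: 11.05
tool_pos: [0.4929, 0.3494, 0.2183]
tcp_rot: [[-0.641, 0.768, -0.001], [0.768, 0.641, -0.001], [-0.0, -0.001, -1.0]]
force: [-4.7, -3.2, 7.1]
opening: 0.015
finger_force: 61.1
```

Run:
```python
from h import *
s=sense();p=np.array(s["tool_pos"])
b=np.array([np.cos(np.radians(40)),np.sin(np.radians(40)),0]);n=np.array([-b[1],b[0],0]);C=np.array([.4754,.333,.036])
print((p-C)@b,(p-C)@n,s["force"],s["torque"],p)
c=cam("wrist");im=read_camera("wrist");cv2.imwrite("pics/w5.png",im[:,:,::-1])
```

```text
0.023967179680947553 0.0012958900531386715 [-4.65404963 -3.15619859  7.09174192] [-1.05954208  1.20392894  0.01717951] [0.49292694 0.34939852 0.21832934]
```

View pics/w5.png

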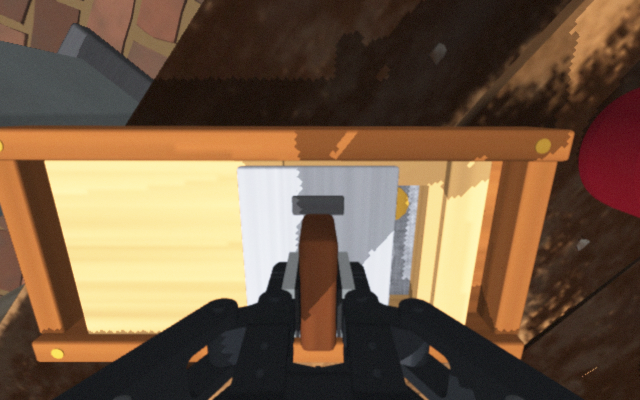

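The pocket's near edge shows at column 283 and its far edge at about 449. The lid spans 238–398, so the drop should come about 23–25 mm further on.

Request:
step_arm(
  steps=[
    {"claw": 1, "slide": [0, 4, 0], "spin": 0},
    {"claw": 1, "slide": [0, 8, 0], "spin": 0},
    {"claw": 1, "slide": [0, 12, 0], "spin": 0},
    {"claw": 1, "slide": [0, 15, 0], "spin": 0},
    {"claw": 1, "slide": [0, 17, 0], "spin": 0},
  ],
)

```text
clock: 11.72
tool_pos: [0.5059, 0.3603, 0.2182]
tcp_rot: [[-0.641, 0.767, -0.001], [0.767, 0.641, -0.001], [-0.0, -0.002, -1.0]]
force: [-2.5, -3.6, 6.3]
opening: 0.015
finger_force: 60.9
```

Request:
step_arm(
  steps=[
    {"claw": 1, "slide": [0, 1, 0], "spin": 0},
    {"claw": 1, "slide": [0, 2, 0], "spin": 0},
    {"claw": 1, "slide": [0, 3, 0], "spin": 0},
  ],
)

```text
clock: 12.1
tool_pos: [0.5082, 0.3622, 0.2182]
tcp_rot: [[-0.641, 0.767, -0.001], [0.767, 0.641, -0.001], [-0.0, -0.001, -1.0]]
force: [-3.2, -2.9, 4.1]
opening: 0.015
finger_force: 60.9
```

Request:
step_arm(
  steps=[
    {"claw": 1, "slide": [0, 1, 0], "spin": 0},
    {"claw": 1, "slide": [0, 2, 0], "spin": 0},
    {"claw": 1, "slide": [0, 2, 0], "spin": 0},
  ],
)

```text
clock: 12.48
tool_pos: [0.5105, 0.3641, 0.2177]
tcp_rot: [[-0.641, 0.767, 0.001], [0.767, 0.641, 0.001], [0.0, 0.001, -1.0]]
force: [-0.3, 0.4, -4.0]
opening: 0.0148
finger_force: 59.6
```

Request:
step_arm(
  steps=[
    {"claw": 1, "slide": [0, 1, 0], "spin": 0},
    {"claw": 1, "slide": [0, 2, 0], "spin": 0},
    {"claw": 1, "slide": [0, 2, 0], "spin": 0},
  ],
)

```text
clock: 12.85
tool_pos: [0.5117, 0.3652, 0.218]
tcp_rot: [[-0.641, 0.767, 0.0], [0.767, 0.641, -0.0], [-0.0, -0.0, -1.0]]
force: [0.7, -0.9, -3.6]
opening: 0.0155
finger_force: 59.6
```

The support is gone and the lid's full weight hangs from the gripper, so it is over the pocket. I'll lower it in.

Request:
step_arm(
  steps=[
    {"claw": 1, "slide": [0, 0, 1.5], "spin": 0},
    {"claw": 1, "slide": [0, 0, 3], "spin": 0},
    {"claw": 1, "slide": [0, 0, 3], "spin": 0},
  ],
)

```text
clock: 13.22
tool_pos: [0.5115, 0.365, 0.215]
tcp_rot: [[-0.641, 0.767, -0.0], [0.767, 0.641, -0.0], [-0.0, -0.0, -1.0]]
force: [-0.4, -0.7, -3.7]
opening: 0.0152
finger_force: 59.6
```

Request:
step_arm(
  steps=[
    {"claw": 1, "slide": [0, 0, 1], "spin": 0},
    {"claw": 1, "slide": [0, 0, 2], "spin": 0},
    {"claw": 1, "slide": [0, 0, 2.5], "spin": 0},
    {"claw": 1, "slide": [0, 0, 2.5], "spin": 0},
  ],
)

```text
clock: 13.72
tool_pos: [0.5116, 0.365, 0.2126]
tcp_rot: [[-0.641, 0.767, -0.0], [0.767, 0.641, -0.0], [-0.0, -0.0, -1.0]]
force: [0.1, 0.3, -4.3]
opening: 0.0149
finger_force: 59.7
```

Request:
step_arm(
  steps=[
    {"claw": 1, "slide": [0, 0, 0.3], "spin": 0},
    {"claw": 1, "slide": [0, 0, 0.3], "spin": 0},
    {"claw": 1, "slide": [0, 0, 0.3], "spin": 0},
  ],
)

```text
clock: 14.1
tool_pos: [0.5116, 0.365, 0.2125]
tcp_rot: [[-0.641, 0.767, 0.0], [0.767, 0.641, 0.0], [-0.0, 0.0, -1.0]]
force: [-0.8, -0.4, -1.7]
opening: 0.0148
finger_force: 60.0
```

Request:
step_arm(
  steps=[
    {"claw": 0.5, "slide": [0, 0, 0], "spin": 0},
    {"claw": 0.5, "slide": [0, 0, 0], "spin": 0},
    {"claw": 0.5, "slide": [0, 0, 0], "spin": 0},
    {"claw": 0.5, "slide": [0, 0, -3], "spin": 0},
    {"claw": 0.5, "slide": [0, 0, -8], "spin": 0},
  ],
)

```text
clock: 14.72
tool_pos: [0.5115, 0.365, 0.2206]
tcp_rot: [[-0.641, 0.767, -0.0], [0.767, 0.641, -0.0], [-0.0, -0.0, -1.0]]
force: [0.4, 0.1, 0.6]
opening: 0.0426
finger_force: 0.0
```

Request:
step_arm(
  steps=[
    {"claw": 0.5, "slide": [0, 0, -20], "spin": 0},
    {"claw": 0.5, "slide": [0, 0, -60], "spin": 0},
    {"claw": 0.5, "slide": [0, 0, -100], "spin": 0},
    {"claw": 0.5, "slide": [0, 0, -120], "spin": 0},
    {"claw": 0.5, "slide": [0, 0, -120], "spin": 0},
  ],
)

```text
clock: 15.35
tool_pos: [0.5119, 0.3653, 0.3423]
tcp_rot: [[-0.641, 0.767, 0.003], [0.767, 0.641, 0.002], [-0.0, 0.004, -1.0]]
force: [-1.0, 0.8, 0.0]
opening: 0.043
finger_force: 0.0
```

Run:
```python
from h import *
print(sense()["tool_pos"],sense()["force"])
im=read_camera("wrist");cv2.imwrite("pics/w6.png",im[:,:,::-1])
```

```text
[0.51192478 0.36526007 0.34230891] [-0.99136684  0.78854702  0.04311004]
```

View pics/w6.png

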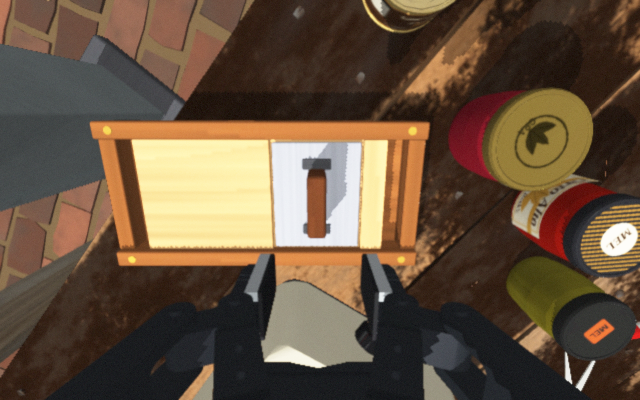

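The lid lies flat and flush in its pocket, at columns 271–361, with the gripper clear above it.

```bash
python3 -c "
from bench import *
print(close_job())"
```

```text
the job is handed in; nothing more can be done
None
```

The lid was laid on the closed half, slid along the deck until its support gave way, lowered into the pocket and released lying flat, and the job was handed in after about 15 s of robot time; the hand-in returned no verdict.

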